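# Clear the nursery drying post onto the display pegs

## Task

The baby's rings are stacked round the black-capped bottle on the drying block: take them off from the top down and lay each flat over the peg of the base of its own shape and size (the small ring on the small round base, then the square teether on the square base, then the big ring on the big round base). Last, draw the bottle straight up out of its well and stand it upright in the middle of the cork coaster. Never lay the bottle over, and leave the ceramic cup where it stands.

Things in the scene. Friction and masses are not known exactly. Their poses are not given: they have to be found in the camera images.
- small_ring: Loose. Round white plastic rattle ring, outside 48 mm, hole 36 mm, 14 mm thick, 20 g; at the start lies flat on top of the stack, round the bottle, its underside 88 mm above the table. Origin: centre of its underside, z up through the hole.
- square_teether: Loose. Mustard silicone teether (firm), a rounded square frame, 56 mm across the flats, opening 40 mm across, 14 mm thick, 35 g; lies flat below the small ring and on the big ring, underside 74 mm above the table. Origin: centre of its underside, x and y square to its sides, z up.
- big_ring: Loose. Round beechwood teething ring, outside 66 mm, hole 44 mm, 14 mm thick, about 40 g; lies flat on the drying block at the foot of the stack, underside 60 mm above the table. Origin: centre of its underside, z up through the hole.
- bottle: Loose. Straight amber glass drops bottle with a black cap of the same width, 30 mm in diameter, 104 mm tall, 70 to 130 g. It stands in the well of the drying block, its foot 5 mm and its top 109 mm above the table: 55 mm of it are in the well and 49 mm stand out above the block, through the rings. Origin: centre of its underside, z up along its axis.
- block: Fixed. Brown wooden drying block 90 x 90 mm, 60 mm high, with one round upright well in the middle of its top, 55 mm deep, 1 to 2 mm wider than the bottle. Origin: centre of its underside, on the table; x and y square to its sides.
- small_round_base: Place of the small ring. Fixed. A 12 mm thick brown wooden base, round, 60 mm in diameter in plan, lying on the table, with one upright round wooden peg 16 mm in diameter in its middle; the peg's top is 57 mm above the table. Origin: centre of its underside, on the table, on the peg's axis; z up.
- square_base: Place of the square teether. Fixed. A 12 mm thick brown wooden base, square, 84 x 84 mm in plan, lying on the table, with one upright round wooden peg 16 mm in diameter in its middle; the peg's top is 57 mm above the table. Origin: centre of its underside, on the table, on the peg's axis; z up.
- big_round_base: Place of the big ring. Fixed. A 12 mm thick brown wooden base, round, 96 mm in diameter in plan, lying on the table, with one upright round wooden peg 16 mm in diameter in its middle; the peg's top is 57 mm above the table. Origin: centre of its underside, on the table, on the peg's axis; z up.
- coaster: Place of the bottle. Fixed. Plain flat cork disc, 80 mm in diameter, 6 mm thick, without a peg. Origin: centre of its underside, on the table.
- cup: Loose bystander, to be left alone. Empty white ceramic cup, 72 mm in diameter at the rim, 65 mm high. Origin: centre of its underside.
Not all that is in view belongs to the job. Leave any blue or red look-alike of the square_teether alone.

How it is judged:
By the outcome, as a careful person would: the job done as asked, in the order asked, and still so for the second after the job is handed in, with the robot touching nothing.
It also fails if it takes over 128 s, if anything falls off the work surface, if the arm or the gripper's body presses on something with over 40 N, if the wrist force passes 120 N, or if a joint passes its speed limit or range.

## Robot

A 6-joint arm with a two-finger parallel gripper is mounted at the origin on the work surface. World frame = base frame: x ahead of the robot, y to its left, z up, the work surface at z = 0. Lengths are in mm, angles in rad, forces in N, time in s.
With the tool pointing down it reaches from about 250 to 725 mm from the base axis. Payload 4 kg.
Tool frame: the origin (TCP) lies at the very end of the fingers, on their centre line; the grasp point (between the pads) lies tcp_to_grasp behind it (tcp_to_grasp is the distance from the TCP to the grasp point, in mm); z points along the fingers, y is the direction in which the jaws open and shut (so a half turn about z gives the same grasp; the last joint's range is limited). The gripper opens to 85 mm and grips with 20 to 120 N. Pads are 22 mm wide; open, the fingers measure 114 mm over their backs; the gripper's body (76 mm by 85 mm) begins 54 mm behind the grasp point. The pads swing forward as they close: fully open they stand 13 mm farther back than shut.
Start: joints at [1.205, 0.241, 0.005, 1.335, 0, 1.571], TCP at [178.846, 466.919, 231.306] pointing down, gripper open.
Joint ranges: [-2.72, 2.72], [-1.05, 1.87], [-1.09, 1.28], [-1.99, 2.15], [-1.42, 1.44], [-3.14, 3.14]. Speed limits (rad/s): [2.79, 2.79, 3.14, 3.14, 3.14, 3.14].

## Interface

Orientations are given as a rotation vector (axis times angle).
In Python, from cell import get_state, snapshot, sign_off, tcp_to_grasp gives the robot as it stands. The module is installed in compiled form; this text tells all that it offers.
- The arm moves only by the shell command python3 -m pendant 'ROWS' [FORCE]. ROWS is JSON, one flat list of numbers, 5 for each row, row after row: the shift along the tool's x, y, z in m, then the turn about the tool's z in degrees, then the closure, from 0 (fully open) to 1 (shut). A call has 1 to 12 rows; each row shifts and turns the commanded pose from where the row before left it, along the tool's axes as they then stand; what a row does not reach is not made up. A row lasts 1/10 s, in which the tool goes at most 50 mm and 8.59 degrees, less where a joint would pass 70% of its speed; a pose out of reach is approached as far as the arm can. A call with a gripper value outside its range is refused whole. The fingers move at their own pace and stop on an object; FORCE is the grip in N (left out, the last holds). Time passes only in rows, so rows that do not move let the fingers close. It gives the time, the measured TCP pose, the force and the opening at its end, in the units of the state.
- get_state(): the state, without advancing time (a new reading comes with each control period).
- snapshot(name): name is "scene" or "top" or "wrist"; returns a dict with "image" (400x640x3 uint8, blue, green, red), "camera_matrix" (3x3 intrinsics, pixels), "dist_coeffs" ([k1, k2, p1, p2, k3] as OpenCV has them; the pictures are not rectified), "eye" and "orientation" of the camera in the world. Camera axes: x right, y up, looking along -z (the intrinsics and any distortion apply to the point x, -y, -z); pixel columns grow to the right and rows downward; lengths in mm; the calibration is good to about 2 mm. A picture is of the moment at which its call begins. There is no depth.
- sign_off(): hands the job in, once; it reports no verdict.
The state is a dict: "t": time; "q": joint angles; "joint_vel": joint speeds; "effort": joint torques, N m; "ee_pos": TCP position; "tcp_rot": TCP orientation; "wrist_force": force on the tool from outside, world axes, zero at the start; "wrist_torque": the same for the moment, N m; "finger_gap": finger opening in mm.
Only numpy, scipy, OpenCV 4.12 (cv2) and the standard library are available. Lean on these libraries where they do the work, as an engineer would, in place of code of your own. Each camera call takes 0.05 s, during which the arm holds its last target. There are 200 camera calls.

## Working session

There is one attempt and no reset: what is moved stays moved. The work goes in short steps, Python scripts to look and compute and a shell command to move; the robot and the scene stay as the last step left them, time stands still between calls to the robot, and variables do not carry over. Pictures are saved under pics/ and viewed, about 12 in all and at most 16, crops included, and the job is handed in when it is done.

```bash
mkdir -p pics
cat > h.py <<'E'
import numpy as np,cv2
from scipy.spatial.transform import Rotation as R
from cell import get_state,snapshot,sign_off,tcp_to_grasp
def rot(o):
    o=np.array(o,float)
    if o.shape==(3,3): return o
    if o.size==3: return R.from_rotvec(o).as_matrix()
    return R.from_quat(o).as_matrix()
def px2w(s,uv,z):
    p=cv2.undistortPoints(np.array(uv,float).reshape(-1,1,2),np.array(s['camera_matrix']),np.array(s['dist_coeffs'])).reshape(-1,2)
    M=rot(s['orientation']);e=np.array(s['eye'])
    d=np.c_[p[:,0],-p[:,1],-np.ones(len(p))]@M.T
    return e+d*((z-e[2])/d[:,2])[:,None]
def w2px(s,P):
    M=rot(s['orientation']);c=(np.array(P,float).reshape(-1,3)-np.array(s['eye']))@M
    c=c*[1,-1,-1]
    return cv2.projectPoints(c,np.zeros(3),np.zeros(3),np.array(s['camera_matrix']),np.array(s['dist_coeffs']))[0].reshape(-1,2)
def save(s,n,crop=None,k=1):
    im=s['image']
    if crop: a,b,c,d=crop; im=im[b:d,a:c]
    cv2.imwrite('pics/'+n+'.png',cv2.resize(im,None,fx=k,fy=k,interpolation=cv2.INTER_CUBIC))
E
python3 - <<'E'
from h import *
import pickle
st=get_state();print(st, tcp_to_grasp if not callable(tcp_to_grasp) else tcp_to_grasp())
for n in['top','scene']:
    s=snapshot(n);pickle.dump(s,open(n+'.pkl','wb'));save(s,n)
    print(n,s['eye'],s['orientation'],s['camera_matrix'],s['dist_coeffs'])
E
```

```text
{'t': 0.0, 'q': array([ 1.20501207e+00,  2.41429593e-01,  3.73626817e-03,  1.33521081e+00,
       -4.96569792e-05,  1.57079097e+00]), 'joint_vel': array([-9.77763758e-05,  9.94911024e-04,  1.64247970e-04,  4.54729457e-04,
        1.11779276e-03, -1.65874034e-04]), 'effort': array([-5.51894736e-04, -3.72321761e+01,  2.52405399e+01,  1.70817092e-02,
       -1.83245197e-04, -2.24597557e-06]), 'ee_pos': array([178.62922653, 466.32702639, 230.40926533]), 'tcp_rot': array([-0.5713052 , -3.08886747,  0.00326955]), 'wrist_force': array([0.27278793, 0.02106649, 0.72733798]), 'wrist_torque': array([0.02194781, 0.00354431, 0.01565234]), 'finger_gap': 85.4316886889209} 18.700000000000003
top [465.27333763  -3.57007812 975.18735667] [ 0.06872003 -0.06166116 -1.5670025 ] [[424.17451562   0.         311.80749009]
 [  0.         424.17451562 192.57609715]
 [  0.           0.           1.        ]] [-0.03855023  0.          0.          0.          0.        ]
scene [1099.47627984 -271.55578804  905.34035271] [0.56810876 0.37547754 1.09905722] [[462.80339882   0.         319.7735326 ]
 [  0.         462.80339882 194.00539233]
 [  0.           0.           1.        ]] [0.00975422 0.         0.         0.         0.        ]
```

View pics/top.png

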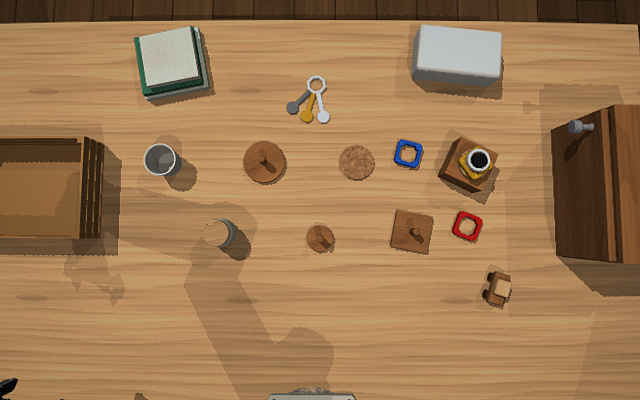

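View pics/scene.png

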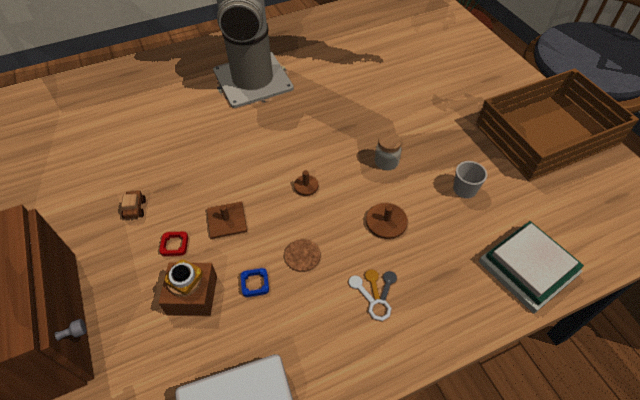

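The top view shows the block and stack at (475,163), big base (264,162), coaster (357,162), small base (320,238), square base (412,231), cup (160,159), and blue and red decoys at (408,153) and (467,226). I'll zoom in for the details.

Run:
```python
from h import *
import pickle
s=pickle.load(open('top.pkl','rb'));save(s,'t1',(230,125,510,270),2.85)
s2=pickle.load(open('scene.pkl','rb'));
a=cv2.resize(s2['image'][250:325,145:235],None,fx=4,fy=4,interpolation=cv2.INTER_CUBIC)
b=cv2.resize(s['image'][125:200,435:505],None,fx=4,fy=4,interpolation=cv2.INTER_CUBIC)
cv2.imwrite('pics/st.png',np.hstack([a,b]))
```

```text
(no output)
```

View pics/t1.png

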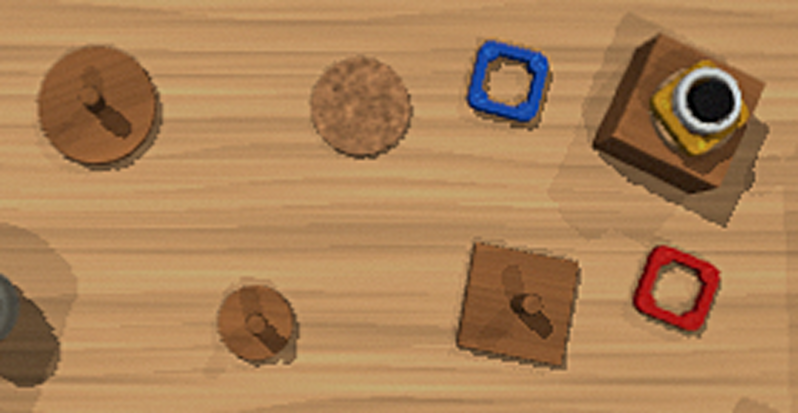

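View pics/st.png

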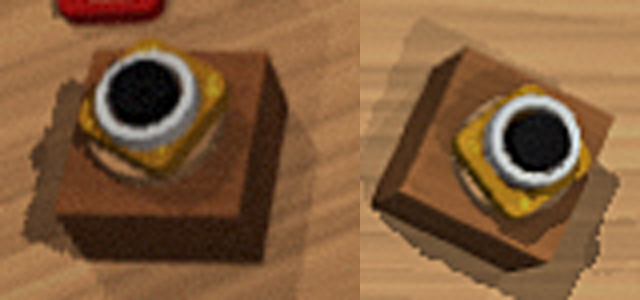

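The crops show the cap centre at t1 (710,98), pegs at (93,96), (255,322) and (533,304), coaster (361,106). The teether is turned relative to the block. Converting to world positions.

Run:
```python
from h import *
import pickle
s=pickle.load(open('top.pkl','rb'));s2=pickle.load(open('scene.pkl','rb'))
f=lambda u,v,z:px2w(s,[(230+u/2.85,125+v/2.85)],z)[0][:2].round(1)
for n,u,v,z in [('cap',710,98,109),('bigbase',99,106,12),('bigpeg',93,96,57),('coaster',361,106,6),('smallbase',257,324,12),('smallpeg',255,322,57),('sqbase',519,304,12),('sqpeg',533,304,57)]: print(n,f(u,v,z))
print('sq corners',[f(u,v,12) for u,v in[(475,240),(581,260),(566,367),(458,345)]])
print('cap scene',px2w(s2,[(145+143/4,250+96/4)],109))
for n,p,z in[('blue',(408,153),14),('red',(467,226),14),('cup',(160,159),65),('cap jar',(220,233),60),('toy',(497,288),30),('drawer L',(553,200),200)]:print(n,px2w(s,[p],z)[0].round())
# scene peg tops
print(px2w(s2,[(388,207),(306,173),(226,207)],57).round(1))
print(px2w(s2,[(302,255)],6).round(1))
```

```text
cap [ 607.3 -346.1]
bigbase [615.1 109.1]
bigpeg [615.9 108.6]
coaster [ 616.5 -102.4]
smallbase [441.  -18.3]
smallpeg [443.6 -16.1]
sqbase [ 457.2 -226.5]
sqpeg [ 457.6 -226.7]
sq corners [array([ 508. , -192.1]), array([ 492.2, -276.7]), array([ 407.5, -263.2]), array([ 424.8, -177.6])]
cap scene [[ 613.29860489 -349.04236405  109.        ]]
blue [ 637. -220.   14.]
red [ 470. -351.   14.]
cup [614. 332.  65.]
cap jar [454. 198.  60.]
toy [ 333. -409.   30.]
drawer L [ 517. -446.  200.]
[[ 612.5  110.8   57. ]
 [ 444.3  -16.8   57. ]
 [ 459.6 -219.8   57. ]]
[[ 617.1 -103.3    6. ]]
```

```bash
cat >> h.py <<'E'
def go(x,y,z,jaw=None):
    """print tool-frame shift (mm) from measured pose; shift given in CURRENT yaw and after-turn yaw; jaw=world angle deg of tool y, mod 180"""
    st=get_state();M=R.from_rotvec(st['tcp_rot']).as_matrix();d=np.array([x,y,z])-st['ee_pos']
    cur=np.degrees(np.arctan2(M[1,1],M[0,1]))
    print('t %.1f pos'%st['t'],st['ee_pos'].round(1),'jaw %.1f'%cur,'tilt %.2f'%np.degrees(np.arccos(-M[2,2])),'q6 %.2f'%st['q'][5],'gap %.1f'%st['finger_gap'],'F',np.round(st['wrist_force'],1))
    print(' shift now-yaw',(M.T@d).round(1),'n40 %.1f'%(np.linalg.norm(d)/40))
    if jaw is not None:
        t=(jaw-cur+90)%180-90   # world ccw; tool z down => turn = -t
        M2=R.from_euler('z',t,degrees=True).as_matrix()@M
        print(' turn',round(-t,1),'shift after turn',(M2.T@d).round(1))
E
python3 -c "
from h import *
go(590,-336,231)"
```

```text
t 0.1 pos [178.7 466.4 230.5] jaw 69.0 tilt 0.11 q6 1.57 gap 85.6 F [-0.5 -1.1 -0.3]
 shift now-yaw [-6.711e+02 -6.021e+02  6.000e-01] n40 22.5
```

```bash
python3 -m pendant '[-0.015,-0.013,0,0,0, -0.029,-0.026,0,0,0, -0.029,-0.026,0,0,0, -0.029,-0.026,0,0,0, -0.029,-0.026,0,0,0, -0.029,-0.026,0,0,0, -0.029,-0.026,0,0,0, -0.029,-0.026,0,0,0, -0.029,-0.026,0,0,0, -0.029,-0.026,0,0,0, -0.029,-0.026,0,0,0, -0.029,-0.026,0,0,0]' 30; python3 -m pendant '[-0.029,-0.026,0,0,0, -0.029,-0.026,0,0,0, -0.029,-0.026,0,0,0, -0.029,-0.026,0,0,0, -0.029,-0.026,0,0,0, -0.029,-0.026,0,0,0, -0.029,-0.026,0,0,0, -0.029,-0.026,0,0,0, -0.029,-0.026,0,0,0, -0.029,-0.026,0,0,0, -0.029,-0.026,0,0,0, 0,0,0,0,0]'
python3 - <<'E'
from h import *
go(609,-347,231)
s=snapshot('wrist');save(s,'w1');import pickle;pickle.dump(s,open('w1.pkl','wb'));print(s['eye'],w2px(s,[[609,-347,109],[609,-347,60]]))
E
```

```text
t: 1.3
ee_pos: [384.0, 66.6, 231.1]
tcp_rot: [-0.571, -3.089, 0.0]
wrist_force: [0.1, 0.4, 0.1]
finger_gap: 85.3
t: 2.5
ee_pos: [580.0, -317.0, 227.7]
tcp_rot: [-0.577, -3.085, 0.0]
wrist_force: [0.6, 0.5, -0.4]
finger_gap: 85.1
t 2.5 pos [ 580.  -317.   227.7] jaw 68.8 tilt 0.16 q6 -0.13 gap 85.1 F [ 0.6  0.5 -0.4]
 shift now-yaw [-37.9 -17.4  -3.4] n40 1.0
[ 507.23185167 -289.97267542  369.33524944] [[304.80411528 230.45389095]
 [307.17470675 212.95138629]]
```

View pics/w1.png

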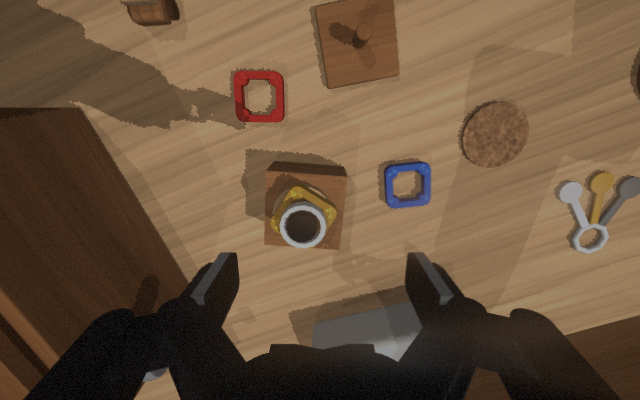

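The wrist view shows the stack at (303,222), block square to the image. A zoom will give ring centre and teether yaw.

Run:
```python
from h import *
import pickle
s=pickle.load(open('w1.pkl','rb'));save(s,'w1c',(255,155,355,255),6)
```

```text
(no output)
```

View pics/w1c.png

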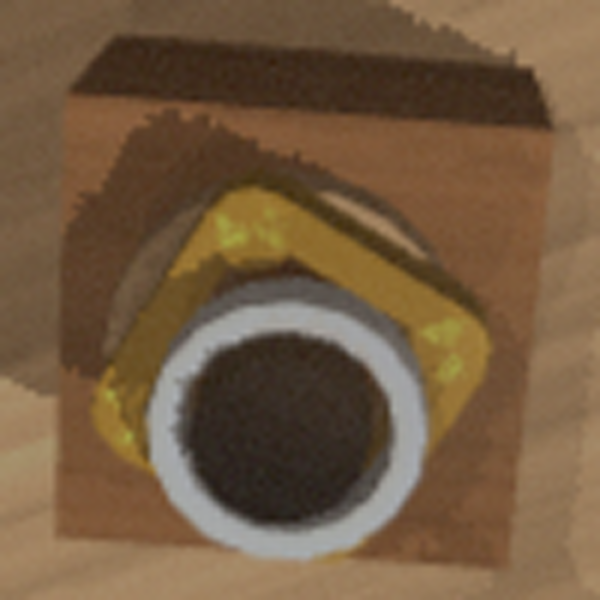

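Run:
```python
from h import *
import pickle
s=pickle.load(open('w1.pkl','rb'))
f=lambda u,v,z:px2w(s,[(255+u/6,155+v/6)],z)[0][:2]
print('cap',f(282,428,109),'ring',f(288,430,102))
b=np.array([f(u,v,60) for u,v in[(70,90),(553,128),(510,567),(55,538)]]);print('block',b.mean(0),[np.linalg.norm(b[i]-b[i-1]).round(1) for i in range(4)],[np.degrees(np.arctan2(*(b[i]-b[i-1])[::-1])).round(1) for i in range(4)])
for a,c in[((290,195),(470,305)),((205,225),(110,375))]:
    p,q=f(*a,88),f(*c,88);print('teether edge ang',np.degrees(np.arctan2(*(q-p)[::-1])),p,q)
```

```text
cap [ 603.96147383 -347.90063642] ring [ 607.25936955 -348.66109468]
block [ 606.44311737 -349.20613997] [np.float64(90.3), np.float64(88.2), np.float64(89.4), np.float64(90.1)] [np.float64(153.7), np.float64(64.2), np.float64(-25.1), np.float64(-115.3)]
teether edge ang 36.148837850122774 [ 572.97408106 -335.16596463] [ 602.28088447 -313.75678819]
teether edge ang -53.85106709338709 [ 572.64947795 -350.57684959] [ 591.71218641 -376.67150602]
```

```bash
python3 -c "
from h import *
go(606,-348.5,140,36)"
```

```text
t 2.5 pos [ 579.2 -314.8  228.4] jaw 68.9 tilt 0.21 q6 -0.13 gap 85.7 F [0.4 1.  0. ]
 shift now-yaw [-37.4 -21.8  88.2] n40 2.5
 turn 32.9 shift after turn [-43.3   1.8  88.2]
```

```bash
python3 -m pendant '[0,0,0.005,8.2,0, 0,0,0.005,8.2,0, 0,0,0.005,8.2,0, 0,0,0.005,8.2,0, -0.021,0.001,0.02,0,0, -0.022,0.001,0.02,0,0, 0,0,0.02,0,0, 0,0,0.008,0,0, 0,0,0,0,0]' 30
python3 - <<'E'
from h import *
go(606,-348.5,88,36)
s=snapshot('wrist');save(s,'w2',(150,100,500,400),2);import pickle;pickle.dump(s,open('w2.pkl','wb'))
E
```

```text
t: 3.45
ee_pos: [605.1, -344.8, 141.7]
tcp_rot: [-1.417, -2.799, -0.001]
wrist_force: [-0.1, -0.2, -0.2]
finger_gap: 85.1
t 3.5 pos [ 605.1 -344.8  141.7] jaw 36.3 tilt 0.24 q6 0.42 gap 85.1 F [-0.1 -0.2 -0.2]
 shift now-yaw [-3.7 -1.4 53.7] n40 1.3
 turn 0.3 shift after turn [-3.7 -1.4 53.7]
```

View pics/w2.png

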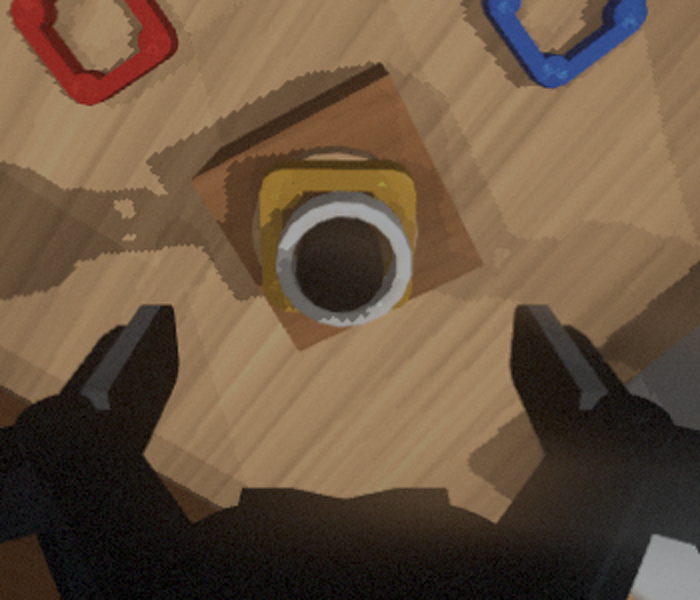

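Run:
```python
from h import *
import pickle
s=pickle.load(open('w2.pkl','rb'))
f=lambda u,v,z:px2w(s,[(150+u/2,100+v/2)],z)[0]
st=get_state();M=R.from_rotvec(st['tcp_rot']).as_matrix()
for n,p in[('cap',f(340,261,109)),('ring',f(345,260,102)),('teetherx',f(338,215,88)),('tL',f(263,215,88)),('tR',f(415,215,88)),('ttop',f(338,170,88))]: print(n,p.round(1),(M.T@(p-st['ee_pos'])).round(1))
b=[f(u,v,60) for u,v in[(388,72),(195,178),(483,264),(301,349)]];print('block',np.mean(b,0))
```

```text
cap [ 603.9 -346.   109. ] [ 0.6 -2.  34.4]
ring [ 606.8 -347.2  102. ] [-2.1 -0.3 41.4]
teetherx [ 598.1 -339.5   88. ] [ 9.3 -2.8 55.4]
tL [ 576.4 -355.5   88. ] [  9.2 -29.7  55.4]
tR [ 620.3 -323.2   88. ] [ 9.3 24.8 55.4]
ttop [ 588.2 -326.1   88. ] [25.9 -2.8 55.4]
block [ 606.56226342 -348.9764581    60.        ]
```

```bash
python3 -m pendant '[-0.002,0,0.02,0,0, 0,0,0.02,0,0, 0,0,0.01,0,0, 0,0,0,0,0.2, 0,0,0,0,0.3]' 25
python3 -m pendant '[0,0,0,0,0.5, 0,0,0,0,0.8, 0,0,0,0,0.8, 0,0,0,0,0.8]' 25
python3 - <<'E'
from h import *
go(443,-18,140,36)
s=snapshot('wrist');save(s,'w3',(150,100,500,400),2)
E
```

```text
t: 4.0
ee_pos: [608.1, -348.1, 94.7]
tcp_rot: [1.419, 2.801, -0.0]
wrist_force: [0.7, -1.5, -0.3]
finger_gap: 60.4
t: 4.4
ee_pos: [608.6, -348.5, 95.4]
tcp_rot: [1.419, 2.799, -0.0]
wrist_force: [-1.4, 1.5, 6.5]
finger_gap: 45.9
t 4.4 pos [ 608.6 -348.5   95.4] jaw 36.2 tilt 0.20 q6 0.42 gap 45.9 F [-1.4  1.5  6.5]
 shift now-yaw [364.3  61.9 -45.6] n40 9.3
 turn 0.2 shift after turn [364.6  60.4 -45.6]
```

View pics/w3.png

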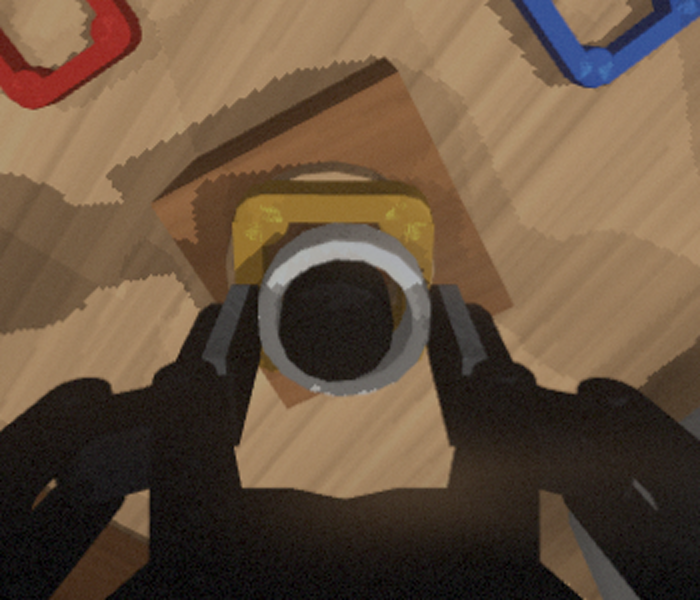

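The fingers hold the white ring centrally (around (345,310) in the crop), but only at its top. I'll regrip a little lower.

```bash
python3 -m pendant '[0,0,0,0,0.3, 0,0,0,0,0.3, 0,0,0.006,0,0.3, 0,0,0,0,0.3]' 25
python3 -m pendant '[0,0,0,0,0.8, 0,0,0,0,0.8, 0,0,0,0,0.8, 0,0,0,0,0.8]' 25
python3 -m pendant '[0,0,-0.01,0,0.8, 0,0,-0.02,0,0.8, 0,0,-0.02,0,0.8, 0,0,0,0,0.8]' 25
python3 - <<'E'
from h import *
go(443,-18,140,36)
s=snapshot('wrist');save(s,'w4',(150,100,500,400),2)
E
```

```text
t: 4.85
ee_pos: [606.8, -347.6, 85.5]
tcp_rot: [-1.419, -2.8, -0.0]
wrist_force: [-0.5, -0.1, -0.1]
finger_gap: 59.9
t: 5.25
ee_pos: [607.6, -348.1, 87.3]
tcp_rot: [1.42, 2.802, -0.0]
wrist_force: [1.0, -0.2, -0.0]
finger_gap: 46.3
t: 5.65
ee_pos: [609.7, -349.3, 142.0]
tcp_rot: [1.417, 2.795, -0.001]
wrist_force: [1.0, 0.3, 0.9]
finger_gap: 45.8
t 5.7 pos [ 609.7 -349.3  142. ] jaw 36.2 tilt 0.45 q6 0.42 gap 45.8 F [1.  0.3 0.9]
 shift now-yaw [365.8  61.4  -0.4] n40 9.3
 turn 0.2 shift after turn [366.   59.8  -0.4]
```

View pics/w4.png

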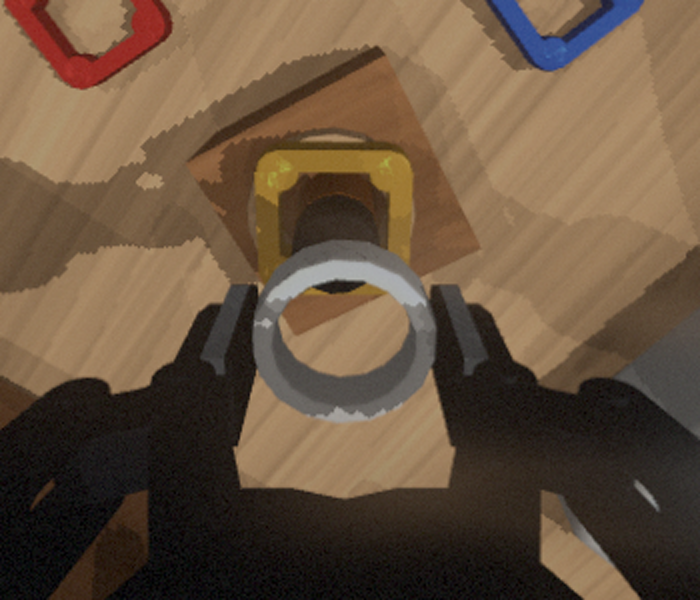

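The ring is held and clear of the bottle, and the teether is undisturbed. Carrying it to the small base.

```bash
python3 -m pendant '[0.015,0.003,0,0,0.8, 0.035,0.0055,0,0,0.8, 0.036,0.006,0,0,0.8, 0.036,0.006,0,0,0.8, 0.036,0.006,0,0,0.8, 0.036,0.006,0,0,0.8, 0.036,0.006,0,0,0.8, 0.036,0.006,0,0,0.8, 0.036,0.006,0,0,0.8, 0.036,0.006,0,0,0.8, 0.02,0.003,0,0,0.8, 0.008,0.001,0,0,0.8]' 25
python3 -m pendant '[0,0,0,0,0.8, 0,0,0.02,0,0.8, 0,0,0.02,0,0.8, 0,0,0,0,0.8]' 25
python3 - <<'E'
from h import *
import pickle
go(443,-18,100,36)
s=snapshot('wrist');save(s,'w5',(150,60,500,360),2);pickle.dump(s,open('w5.pkl','wb'))
E
```

```text
t: 6.9
ee_pos: [438.1, -15.6, 136.5]
tcp_rot: [-1.416, -2.802, 0.001]
wrist_force: [0.3, -1.4, -0.2]
finger_gap: 45.9
t: 7.3
ee_pos: [438.4, -18.0, 95.0]
tcp_rot: [-1.42, -2.797, 0.004]
wrist_force: [0.0, 0.3, -0.1]
finger_gap: 46.1
t 7.3 pos [438.4 -18.   95. ] jaw 36.2 tilt 0.29 q6 0.90 gap 46.1 F [ 0.   0.3 -0.1]
 shift now-yaw [-2.7  3.7 -5.1] n40 0.2
 turn 0.2 shift after turn [-2.6  3.7 -5.1]
```

View pics/w5.png

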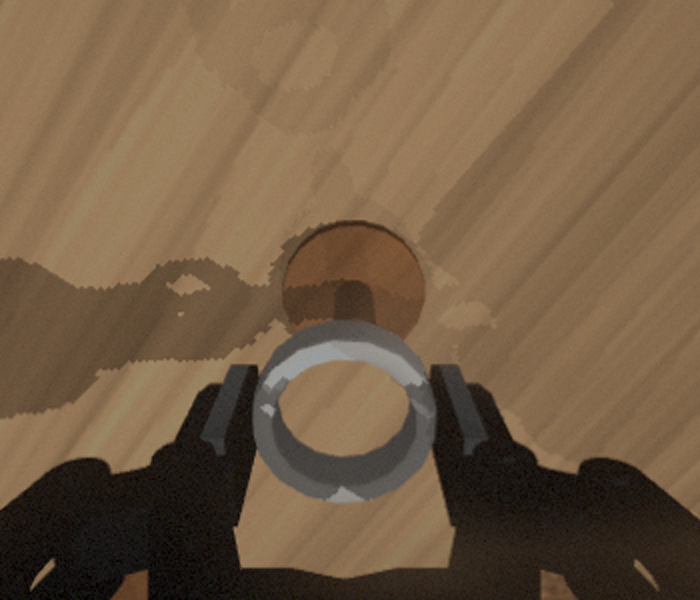

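Run:
```python
from h import *
import pickle
s=pickle.load(open('w5.pkl','rb'))
st=get_state();M=R.from_rotvec(st['tcp_rot']).as_matrix()
f=lambda u,v,z:(lambda p:(p.round(1),(M.T@(p-st['ee_pos'])).round(1)))(px2w(s,[(150+u/2,60+v/2)],z)[0])
print(f(283,288,12),f(425,288,12),f(354,224,12));print(f(353,320,20))
# ring outline in tool frame at underside/top height
for p in[(254,408),(436,408),(345,320)]: print('ring',f(*p,109))
```

```text
(array([417. , -32.3,  12. ]), array([  1.5, -26.1,  84.3])) (array([464. ,   2.2,  12. ]), array([ 1.6, 32.1, 84.1])) (array([424.6,   6.5,  12. ]), array([28.3,  2.9, 84.2]))
(array([446.6, -24.1,  20. ]), array([-9.4,  2.5, 76.2]))
ring (array([418.6, -29.7, 109. ]), array([  2.8, -23.6, -12.7]))
ring (array([455.3,  -2.8, 109. ]), array([  2.9,  21.9, -12.9]))
ring (array([423. ,   2.8, 109. ]), array([ 26.4,  -0.9, -12.8]))
```

```bash
python3 -m pendant '[-0.002,0.003,0,0,0.8, 0,0,0.02,0,0.8, 0,0,0.02,0,0.8, 0,0,0.02,0,0.8, 0,0,0.01,0,0.8, 0,0,0.008,0,0.8, 0,0,0,0,0.8]' 25
python3 -c "
from h import *
go(443,-17,12.5,36)"
```

```text
t: 8.05
ee_pos: [443.7, -17.1, 19.1]
tcp_rot: [-1.42, -2.802, 0.0]
wrist_force: [-0.3, 0.0, -0.8]
finger_gap: 46.1
t 8.1 pos [443.7 -17.1  19.1] jaw 36.2 tilt 0.03 q6 0.90 gap 46.1 F [-0.3  0.  -0.8]
 shift now-yaw [ 0.5 -0.5  6.6] n40 0.2
 turn 0.2 shift after turn [ 0.5 -0.5  6.6]
```

```bash
python3 -m pendant '[0,0,0.003,0,0.8, 0,0,0.003,0,0.8, 0,0,0,0,0.8]' 25
python3 -m pendant '[0,0,0,0,0.5, 0,0,0,0,0.35, 0,0,0,0,0.35, 0,0,-0.02,0,0.2, 0,0,-0.03,0,0, 0,0,-0.03,0,0, 0,0,-0.03,0,0, 0,0,0,0,0]' 25
python3 - <<'E'
from h import *
import pickle
go(605,-347,140,36)
s=snapshot('top');save(s,'t2',(290,210,350,265),5)
M=s['image'][205:270,285:355].astype(int);m=(M.min(2)>120);ys,xs=np.nonzero(m);print(len(xs),xs.min()+285,xs.max()+285,ys.min()+205,ys.max()+205)
u=((xs.min()+xs.max())/2+285,(ys.min()+ys.max())/2+205);print(px2w(s,[u],26))
E
```

```text
t: 8.35
ee_pos: [443.8, -16.9, 13.5]
tcp_rot: [1.42, 2.802, 0.0]
wrist_force: [-0.2, -0.6, 1.1]
finger_gap: 45.8
t: 9.15
ee_pos: [446.9, -17.1, 127.5]
tcp_rot: [1.417, 2.795, 0.006]
wrist_force: [0.2, 0.1, 0.3]
finger_gap: 85.7
t 9.2 pos [446.9 -17.1 127.5] jaw 36.2 tilt 0.50 q6 0.90 gap 85.7 F [0.2 0.1 0.3]
 shift now-yaw [-359.6  -67.5  -11.1] n40 9.2
 turn 0.2 shift after turn [-359.9  -66.   -11. ]
3761 285 354 205 269
[[445.04647828 -16.60913256  26.        ]]
```

View pics/t2.png

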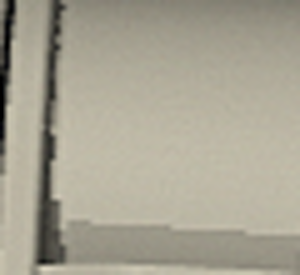

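The arm blocks that view, so I'll check the small ring later with the arm away. Next is the teether.

```bash
python3 -m pendant '[-0.015,-0.003,-0.005,0,0, -0.035,-0.0065,-0.006,0,0, -0.036,-0.0065,0,0,0, -0.036,-0.0065,0,0,0, -0.036,-0.0065,0,0,0, -0.036,-0.0065,0,0,0, -0.036,-0.0065,0,0,0, -0.036,-0.0065,0,0,0, -0.036,-0.0065,0,0,0, -0.035,-0.0065,0,0,0, -0.02,-0.004,0,0,0, -0.003,-0.001,0,0,0]' 30
python3 -m pendant '[0,0,0,0,0, 0,0,0,0,0]'
python3 - <<'E'
from h import *
import pickle
go(605.5,-347.5,76,36)
s=snapshot('wrist');pickle.dump(s,open('w6.pkl','wb'))
im=s['image'];hsv=cv2.cvtColor(im,cv2.COLOR_BGR2HSV);m=cv2.inRange(hsv,(17,150,60),(32,255,255));m[:130]=0;m[300:]=0;m[:,:230]=0;m[:,420:]=0
c=max(cv2.findContours(m,0,2)[0],key=cv2.contourArea);print(cv2.minAreaRect(c),cv2.boundingRect(c))
st=get_state();M=R.from_rotvec(st['tcp_rot']).as_matrix()
x,y,w,h=cv2.boundingRect(c)
for q in[(x,y+h/2),(x+w,y+h/2),(x+w/2,y+h)]:
  for z in(88,):
    p=px2w(s,[q],z)[0];print(p.round(1),(M.T@(p-st['ee_pos'])).round(1))
t=snapshot('top');im=t['image'];roi=im[205:270,290:355].astype(int);mm=(roi.min(2)>115)&(np.ptp(roi,axis=2)<35);ys,xs=np.nonzero(mm);print('small ring px',len(xs),xs.min()+290,xs.max()+290,ys.min()+205,ys.max()+205)
print(px2w(t,[((xs.min()+xs.max()+1)/2+290,(ys.min()+ys.max()+1)/2+205)],26))
cv2.imwrite('pics/c6.png',np.hstack([cv2.resize(im[205:265,290:350],(400,400)),cv2.resize(s['image'][100:350,200:450],(400,400))]))
E
```

```text
t: 10.4
ee_pos: [602.5, -348.7, 131.4]
tcp_rot: [-1.423, -2.798, 0.0]
wrist_force: [0.4, 0.5, -0.6]
finger_gap: 85.8
t: 10.6
ee_pos: [602.1, -345.4, 133.3]
tcp_rot: [-1.418, -2.8, -0.001]
wrist_force: [0.1, 0.0, -0.5]
finger_gap: 85.0
t 10.6 pos [ 602.1 -345.4  133.3] jaw 36.3 tilt 0.14 q6 0.42 gap 85.0 F [ 0.1  0.  -0.5]
 shift now-yaw [-3.8  1.6 57.3] n40 1.4
 turn 0.3 shift after turn [-3.8  1.6 57.3]
((322.5, 223.0), (78.0, 81.0), 90.0) (282, 184, 82, 79)
[ 579.6 -362.5   88. ] [ -0.6 -28.5  45.9]
[ 625.7 -328.6   88. ] [-0.5 28.7 45.8]
[ 621.1 -370.6   88. ] [-31.7   0.1  45.8]
small ring px 146 310 330 227 247
[[443.94453485 -18.83749823  26.        ]]
```

View pics/c6.png

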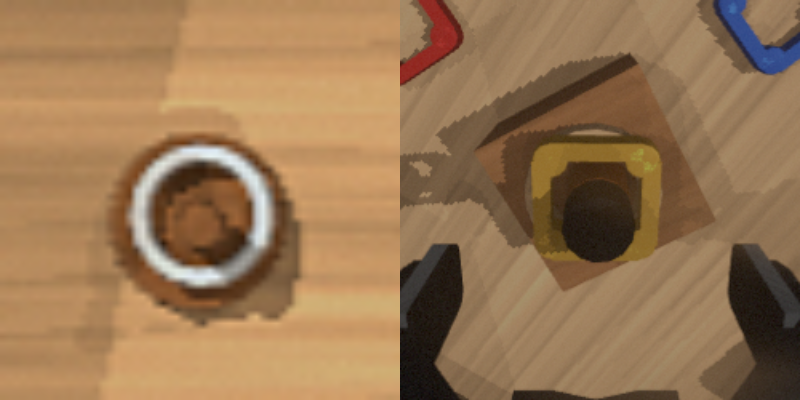

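The small ring lies flat round its peg. The teether is centred between the jaws, so I'll grip it next.

```bash
python3 -m pendant '[-0.004,0,0.02,0,0, 0,0,0.02,0,0, 0,0,0.01,0,0, 0,0,0.006,0,0.1, 0,0,0,0,0.2, 0,0,0,0,0.2]' 25
python3 -m pendant '[0,0,0,0,0.8, 0,0,0,0,0.8, 0,0,0,0,0.8, 0,0,0,0,0.8]' 25
```

```text
t: 11.3
ee_pos: [605.6, -349.9, 79.3]
tcp_rot: [1.419, 2.801, -0.0]
wrist_force: [0.4, -1.0, 0.7]
finger_gap: 68.0
t: 11.7
ee_pos: [606.0, -350.3, 79.9]
tcp_rot: [1.419, 2.8, -0.0]
wrist_force: [0.8, 0.9, 4.6]
finger_gap: 55.0
```

```bash
python3 -m pendant '[0,0,0,0,0.15, 0,0,0,0,0.15, 0,0,0.005,0,0.15, 0,0,0,0,0.15]' 25
python3 -m pendant '[0,0,0,0,0.8, 0,0,0,0,0.8, 0,0,0,0,0.8, 0,0,0,0,0.8]' 30
python3 -m pendant '[0,0,-0.01,0,0.8, 0,0,-0.02,0,0.8, 0,0,-0.02,0,0.8, 0,0,-0.01,0,0.8, 0,0,0,0,0.8]' 30
python3 - <<'E'
from h import *
import pickle
go(458,-225,135,79.5);go(458,-225,135,-10.5)
s=snapshot('wrist');im=s['image'];pickle.dump(s,open('w7.pkl','wb'))
hsv=cv2.cvtColor(im,cv2.COLOR_BGR2HSV);m=cv2.inRange(hsv,(17,150,60),(32,255,255))
c=max(cv2.findContours(m,0,2)[0],key=cv2.contourArea);print(cv2.minAreaRect(c),cv2.boundingRect(c),cv2.contourArea(c))
E
```

```text
t: 12.1
ee_pos: [604.3, -349.4, 71.6]
tcp_rot: [-1.419, -2.8, -0.0]
wrist_force: [0.1, -0.0, -0.3]
finger_gap: 72.2
t: 12.5
ee_pos: [605.2, -349.8, 73.2]
tcp_rot: [-1.42, -2.802, -0.0]
wrist_force: [-0.3, 0.6, -0.3]
finger_gap: 55.0
t: 13.0
ee_pos: [606.5, -350.6, 136.2]
tcp_rot: [1.418, 2.798, -0.0]
wrist_force: [-0.0, 0.9, -0.0]
finger_gap: 55.3
t 13.0 pos [ 606.5 -350.6  136.2] jaw 36.2 tilt 0.28 q6 0.41 gap 55.3 F [-0.   0.9 -0. ]
 shift now-yaw [189.1 -45.5   0.2] n40 4.9
 turn -43.3 shift after turn [168.9  96.4   0.6]
t 13.0 pos [ 606.5 -350.6  136.2] jaw 36.2 tilt 0.28 q6 0.41 gap 55.3 F [-0.   0.9 -0. ]
 shift now-yaw [189.1 -45.5   0.2] n40 4.9
 turn 46.7 shift after turn [  96.4 -168.9    0.4]
((322.0, 259.0), (108.0, 116.0), 90.0) (264, 205, 117, 109) 11380.0
```

```bash
python3 -m pendant '[0.015,-0.004,0,0,0.8, 0.034,-0.008,0,0,0.8, 0.036,-0.0085,0,0,0.8, 0.036,-0.0085,0,0,0.8, 0.036,-0.0085,0,0,0.8, 0.022,-0.006,0,0,0.8, 0.01,-0.002,0,-7.2,0.8, 0,0,0,-7.2,0.8, 0,0,0,-7.2,0.8, 0,0,0,-7.2,0.8, 0,0,0,-7.2,0.8, 0,0,0,-7.2,0.8]' 30
python3 -m pendant '[0,0,0.02,0,0.8, 0,0,0.01,0,0.8, 0,0,0,0,0.8]' 30
python3 - <<'E'
from h import *
import pickle
go(458,-225,100,79.5)
s=snapshot('wrist');pickle.dump(s,open('w8.pkl','wb'));save(s,'w8',(150,60,500,360),2)
E
```

```text
t: 14.25
ee_pos: [455.8, -223.8, 132.1]
tcp_rot: [-0.281, -3.127, -0.001]
wrist_force: [0.5, -0.5, -1.1]
finger_gap: 55.3
t: 14.55
ee_pos: [454.7, -223.3, 100.8]
tcp_rot: [-0.289, -3.123, -0.003]
wrist_force: [-0.1, 0.1, 0.3]
finger_gap: 55.3
t 14.6 pos [ 454.7 -223.3  100.8] jaw 79.4 tilt 0.33 q6 -0.27 gap 55.3 F [-0.1  0.1  0.3]
 shift now-yaw [-3.6 -1.1  0.8] n40 0.1
 turn -0.1 shift after turn [-3.6 -1.1  0.8]
```

View pics/w8.png

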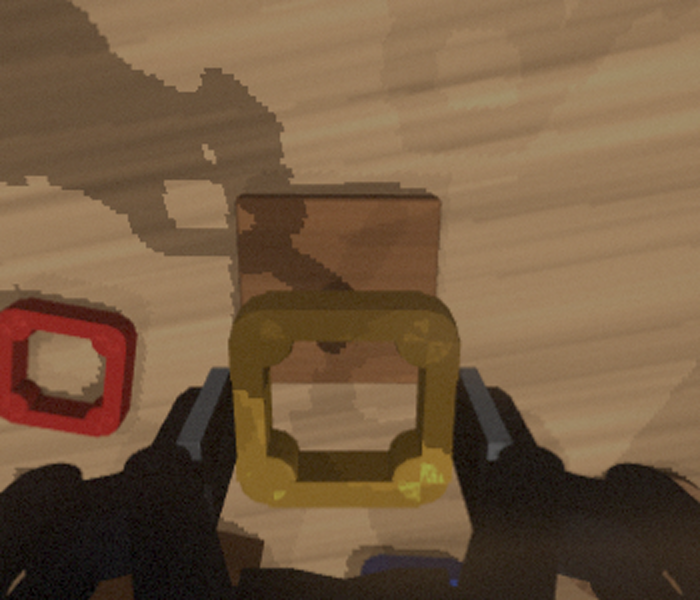

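Run:
```python
from h import *
import pickle
s=pickle.load(open('w8.pkl','rb'))
st=get_state();M=R.from_rotvec(st['tcp_rot']).as_matrix()
f=lambda u,v,z:(lambda p:(p.round(1),(M.T@(p-st['ee_pos'])).round(1)))(px2w(s,[(150+u/2,60+v/2)],z)[0])
for a in[(237,200,12),(440,200,12),(345,383,12),(241,290,12),(437,290,12)]:print(f(*a))
for a in [(231,390,115),(460,390,115)]:print('tee',f(*a))
```

```text
(array([ 410. , -259.2,   12. ]), array([ 37.9, -43.3,  90. ]))
(array([ 425., -179.,   12.]), array([37.9, 38.2, 90.1]))
(array([ 498.4, -231.5,   12. ]), array([-43.9,   0.1,  89.8]))
(array([ 447.4, -266.6,   12. ]), array([ -0.3, -43.8,  89.9]))
(array([ 462.6, -185.3,   12. ]), array([-0.3, 38.9, 90. ]))
tee (array([ 441.5, -250.1,  115. ]), array([  9. , -28.5, -13. ]))
tee (array([ 451.9, -194.5,  115. ]), array([  8.9,  28. , -13. ]))
```

```bash
python3 -m pendant '[-0.003,-0.002,0,0,0.8, 0,0,0.02,0,0.8, 0,0,0.02,0,0.8, 0,0,0.02,0,0.8, 0,0,0.015,0,0.8, 0,0,0.006,0,0.8, 0,0,0,0,0.8]' 30
python3 -c "
from h import *
go(458,-226,12.5)"
```

```text
t: 15.3
ee_pos: [459.3, -226.9, 22.1]
tcp_rot: [-0.289, -3.128, -0.0]
wrist_force: [-0.0, 0.6, 0.1]
finger_gap: 55.2
t 15.3 pos [ 459.3 -226.9   22.1] jaw 79.4 tilt 0.04 q6 -0.27 gap 55.2 F [-0.   0.6  0.1]
 shift now-yaw [1.4 0.6 9.6] n40 0.2
```

```bash
python3 -m pendant '[0,0,0.004,0,0.8, 0,0,0.004,0,0.8, 0,0,0,0,0.8]' 25
python3 -m pendant '[0,0,0,0,0.5, 0,0,0,0,0.2, 0,0,0,0,0.15, 0,0,-0.02,0,0.1, 0,0,-0.03,0,0, 0,0,-0.03,0,0, 0,0,-0.03,0,0, 0,0,0,0,0]' 25
python3 -c "
from h import *
go(606,-348.5,133)"
```

```text
t: 15.6
ee_pos: [459.4, -226.9, 14.4]
tcp_rot: [0.289, 3.128, -0.0]
wrist_force: [-0.1, 0.7, -0.8]
finger_gap: 54.9
t: 16.4
ee_pos: [462.4, -228.3, 129.0]
tcp_rot: [0.288, 3.12, -0.005]
wrist_force: [0.1, -0.4, -0.6]
finger_gap: 85.1
t 16.4 pos [ 462.4 -228.3  129. ] jaw 79.4 tilt 0.54 q6 -0.27 gap 85.1 F [ 0.1 -0.4 -0.6]
 shift now-yaw [-163.2  -91.8   -2.3] n40 4.7
```

```bash
python3 -m pendant '[-0.015,-0.009,-0.003,0,0, -0.034,-0.019,-0.003,0,0, -0.035,-0.02,0,0,0, -0.035,-0.02,0,0,0, -0.03,-0.016,0,0,0, -0.012,-0.007,0,0,0, 0,0,0,0,0, 0,0,0,0,0]' 30
python3 - <<'E'
from h import *
import pickle
go(606,-348.5,60)
s=snapshot('wrist');t=snapshot('top');pickle.dump((s,t),open('w9.pkl','wb'))
im=t['image'];hsv=cv2.cvtColor(im,cv2.COLOR_BGR2HSV);m=cv2.inRange(hsv,(20,190,90),(32,255,255));m[:200]=0;m[260:]=0;m[:,:380]=0;m[:,440:]=0
ys,xs=np.nonzero(m);print(len(xs),px2w(t,[((xs.min()+xs.max()+1)/2,(ys.min()+ys.max()+1)/2)],26))
cv2.imwrite('pics/c9.png',np.hstack([cv2.resize(im[200:265,380:445],(400,400)),cv2.resize(s['image'][130:330,220:420],(400,400))]))
E
```

```text
t: 17.2
ee_pos: [600.1, -345.3, 128.9]
tcp_rot: [-0.289, -3.126, -0.002]
wrist_force: [-0.1, 0.2, -0.1]
finger_gap: 85.4
t 17.2 pos [ 600.1 -345.3  128.9] jaw 79.4 tilt 0.15 q6 -0.34 gap 85.4 F [-0.1  0.2 -0.1]
 shift now-yaw [-6.5 -2.1 68.9] n40 1.7
271 [[ 457.69394511 -225.28086411   26.        ]]
```

View pics/c9.png

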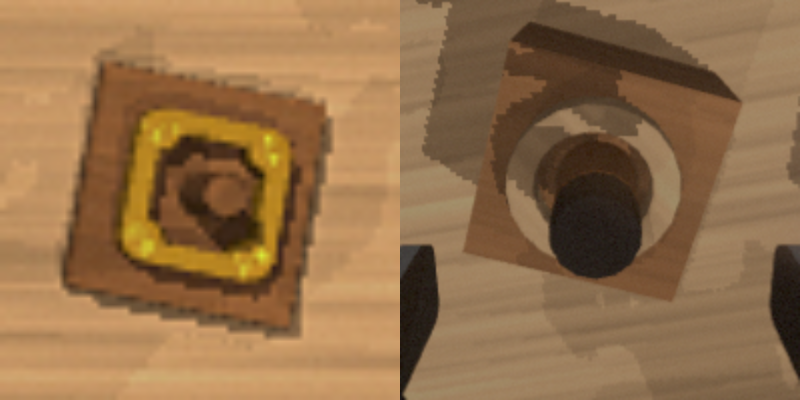

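The teether lies flat and square on its base. The big ring is centred at wrist pixel (316,224) on the block, with the cap at (318,246).

Run:
```python
from h import *
import pickle
s,t=pickle.load(open('w9.pkl','rb'))
st=get_state();M=R.from_rotvec(st['tcp_rot']).as_matrix()
f=lambda u,v,z:(lambda p:(p.round(1),(M.T@(p-st['ee_pos'])).round(1)))(px2w(s,[(220+u/2,130+v/2)],z)[0])
for a in[(104,187,74),(281,187,74),(192,101,74),(192,187,74),(196,231,109)]:print(f(*a))
```

```text
(array([ 597.1, -382.8,   74. ]), array([ -4.1, -37.7,  55.9]))
(array([ 609.1, -318.9,   74. ]), array([-4.2, 27.3, 55.9]))
(array([ 571.1, -344.9,   74. ]), array([28.3, -5.2, 56. ]))
(array([ 603.1, -351. ,   74. ]), array([-4.2, -5.4, 55.9]))
(array([ 603.5, -349.3,  109. ]), array([-4.2, -3.6, 20.9]))
```

```bash
python3 -m pendant '[-0.0045,-0.005,0.01,0,0, 0,0,0.02,0,0, 0,0,0.02,0,0, 0,0,0.012,0,0, 0,0,0.004,0,0, 0,0,0,0,0, 0,0,0,0,0]' 30
python3 -c "
from h import *
go(603.5,-350,59)"
```

```text
t: 18.0
ee_pos: [605.0, -351.8, 65.3]
tcp_rot: [0.289, 3.127, -0.001]
wrist_force: [-0.1, -0.2, 0.2]
finger_gap: 85.3
t 18.0 pos [ 605.  -351.8   65.3] jaw 79.4 tilt 0.10 q6 -0.34 gap 85.3 F [-0.1 -0.2  0.2]
 shift now-yaw [1.8 1.5 6.3] n40 0.2
```

```bash
python3 -m pendant '[0.001,0.001,0.003,0,0, 0,0,0.003,0,0, 0,0,0,0,0.1, 0,0,0,0,0.3, 0,0,0,0,0.6, 0,0,0,0,0.6]' 30
python3 -m pendant '[0,0,0,0,0.6, 0,0,0,0,0.6, 0,0,0,0,0.6]' 30
```

```text
t: 18.6
ee_pos: [604.0, -350.5, 58.9]
tcp_rot: [0.289, 3.127, -0.001]
wrist_force: [-0.1, 0.2, 2.9]
finger_gap: 64.4
t: 18.9
ee_pos: [604.0, -350.6, 59.0]
tcp_rot: [0.289, 3.127, -0.001]
wrist_force: [-0.2, 0.5, 4.5]
finger_gap: 64.3
```

```bash
python3 -m pendant '[0,0,-0.01,0,0.6, 0,0,-0.02,0,0.6, 0,0,-0.02,0,0.6, 0,0,-0.018,0,0.6, 0,0,0,0,0.6, 0,0,0,0,0.6]' 30
python3 -c "
from h import *
go(615,109.5,130)"
```

```text
t: 19.5
ee_pos: [603.6, -350.3, 126.1]
tcp_rot: [-0.289, -3.128, 0.0]
wrist_force: [-1.0, 0.8, -0.8]
finger_gap: 64.0
t 19.5 pos [ 603.6 -350.3  126.1] jaw 79.4 tilt 0.00 q6 -0.34 gap 64.0 F [-1.   0.8 -0.8]
 shift now-yaw [ 73.1 454.2  -3.9] n40 11.5
```

```bash
python3 -m pendant '[0.002,0.015,-0.004,0,0.6, 0.0055,0.035,0,0,0.6, 0.0065,0.041,0,0,0.6, 0.0065,0.041,0,0,0.6, 0.0065,0.041,0,0,0.6, 0.0065,0.041,0,0,0.6, 0.0065,0.041,0,0,0.6, 0.0065,0.041,0,0,0.6, 0.0065,0.041,0,0,0.6, 0.0065,0.041,0,0,0.6, 0.0065,0.041,0,0,0.6, 0.004,0.025,0,0,0.6]' 30
python3 -m pendant '[0.003,0.01,0.01,0,0.6, 0,0,0.015,0,0.6, 0,0,0.01,0,0.6, 0,0,0,0,0.6, 0,0,0,0,0.6]' 30
python3 - <<'E'
from h import *
import pickle
go(615,109.5,100)
s=snapshot('wrist');pickle.dump(s,open('w10.pkl','wb'));save(s,'w10',(150,60,500,360),2)
E
```

```text
t: 20.7
ee_pos: [614.4, 103.0, 129.1]
tcp_rot: [-0.283, -3.126, -0.001]
wrist_force: [0.3, 0.3, -1.5]
finger_gap: 64.3
t: 21.2
ee_pos: [614.5, 108.4, 94.6]
tcp_rot: [-0.291, -3.126, 0.001]
wrist_force: [0.4, -0.2, 1.0]
finger_gap: 64.5
t 21.2 pos [614.5 108.4  94.6] jaw 79.4 tilt 0.10 q6 0.36 gap 64.5 F [ 0.4 -0.2  1. ]
 shift now-yaw [-0.3  1.2 -5.4] n40 0.1
```

View pics/w10.png

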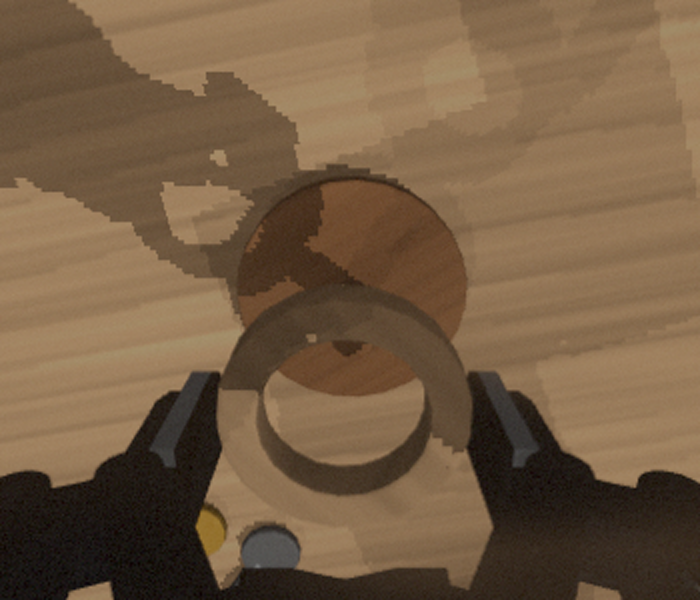

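Run:
```python
from h import *
import pickle
s=pickle.load(open('w10.pkl','rb'))
st=get_state();M=R.from_rotvec(st['tcp_rot']).as_matrix()
f=lambda u,v,z:(lambda p:(p.round(1),(M.T@(p-st['ee_pos'])).round(1)))(px2w(s,[(150+u/2,60+v/2)],z)[0])
for a in[(238,285,12),(466,285,12),(352,181,12),(352,395,12)]:print(f(*a))
for a in[(219,405,108),(472,405,108),(345,285,108)]:print('ring',f(*a))
```

```text
(array([603.4,  65.6,  12. ]), array([  3.7, -44.3,  83.4]))
(array([620.6, 157.4,  12. ]), array([ 3.7, 49. , 83.4]))
(array([570.3, 119.1,  12. ]), array([46.1,  2.1, 83.4]))
(array([661.7, 102.4,  12. ]), array([-46.9,   2.6,  83.4]))
ring (array([605.2,  77.4, 108. ]), array([  4.1, -32.4, -12.6]))
ring (array([616.9, 139.7, 108. ]), array([  4.1,  31. , -12.6]))
ring (array([579.9, 114.2, 108. ]), array([ 35.8,  -0.9, -12.6]))
```

```bash
python3 -m pendant '[-0.002,0.0025,0,0,0.6, 0,0,0.02,0,0.6, 0,0,0.02,0,0.6, 0,0,0.02,0,0.6, 0,0,0.013,0,0.6, 0,0,0.004,0,0.6, 0,0,0,0,0.6, 0,0,0,0,0.6]' 30
```

```text
t: 22.05
ee_pos: [618.5, 111.5, 19.4]
tcp_rot: [0.289, 3.126, 0.001]
wrist_force: [0.3, 0.5, -0.9]
finger_gap: 64.5
```

```bash
python3 -m pendant '[0,0,0.004,0,0.6, 0,0,0.003,0,0.6, 0,0,0,0,0.6, 0,0,0,0,0.6]' 30
python3 -m pendant '[0,0,0,0,0.3, 0,0,0,0,0.1, 0,0,0,0,0, 0,0,0,0,0, 0,0,-0.02,0,0, 0,0,-0.03,0,0, 0,0,-0.03,0,0, 0,0,-0.03,0,0, 0,0,-0.008,0,0, 0,0,0,0,0]' 30
python3 -c "
from h import *
go(604.5,-349.5,135)"
```

```text
t: 22.45
ee_pos: [617.4, 111.4, 11.3]
tcp_rot: [-0.289, -3.128, 0.0]
wrist_force: [-0.3, 0.6, -0.3]
finger_gap: 64.3
t: 23.45
ee_pos: [618.7, 111.7, 131.2]
tcp_rot: [0.289, 3.124, 0.002]
wrist_force: [0.3, -0.8, 1.0]
finger_gap: 85.8
t 23.4 pos [618.7 111.7 131.2] jaw 79.4 tilt 0.23 q6 0.36 gap 85.8 F [ 0.3 -0.8  1. ]
 shift now-yaw [ -70.5 -456.    -4.2] n40 11.5
```

```bash
python3 -m pendant '[-0.002,-0.015,-0.004,0,0, -0.0055,-0.035,0,0,0, -0.0063,-0.041,0,0,0, -0.0063,-0.041,0,0,0, -0.0063,-0.041,0,0,0, -0.0063,-0.041,0,0,0, -0.0063,-0.041,0,0,0, -0.0063,-0.041,0,0,0, -0.0063,-0.041,0,0,0, -0.0063,-0.041,0,0,0, -0.0063,-0.041,0,0,0, -0.004,-0.025,0,0,0]' 30
python3 -m pendant '[-0.002,-0.012,0,0,0, 0,0,0,0,0, 0,0,0,0,0]' 30
python3 - <<'E'
from h import *
import pickle
go(604.5,-349.5,88)
s=snapshot('wrist');t=snapshot('top');pickle.dump((s,t),open('w11.pkl','wb'))
st=get_state();M=R.from_rotvec(st['tcp_rot']).as_matrix()
g=cv2.cvtColor(s['image'],cv2.COLOR_BGR2GRAY)
m=(g<45).astype(np.uint8);m[:150]=0;m[320:]=0;m[:,:260]=0;m[:,380:]=0
n,l,S,c=cv2.connectedComponentsWithStats(m)
for i in range(1,n):
  if S[i,4]>300: print(S[i],c[i].round(1),(M.T@(px2w(s,[c[i]],109)[0]-st['ee_pos'])).round(1))
cv2.imwrite('pics/c11.png',np.hstack([cv2.resize(t['image'][125:200,227:302],(400,400)),cv2.resize(s['image'][130:330,220:420],(400,400))]))
E
```

```text
t: 24.65
ee_pos: [600.5, -341.4, 130.7]
tcp_rot: [-0.294, -3.124, -0.001]
wrist_force: [0.5, 1.0, 1.0]
finger_gap: 85.5
t: 24.95
ee_pos: [602.3, -348.8, 132.2]
tcp_rot: [-0.288, -3.126, -0.002]
wrist_force: [0.0, 0.1, -0.0]
finger_gap: 85.3
t 24.9 pos [ 602.3 -348.8  132.2] jaw 79.5 tilt 0.14 q6 -0.34 gap 85.3 F [ 0.   0.1 -0. ]
 shift now-yaw [-2.4 -0.4 44.2] n40 1.1
[ 300  195   45   68 2240] [321.6 231.1] [ 4.8 -2.  24. ]
```

View pics/c11.png

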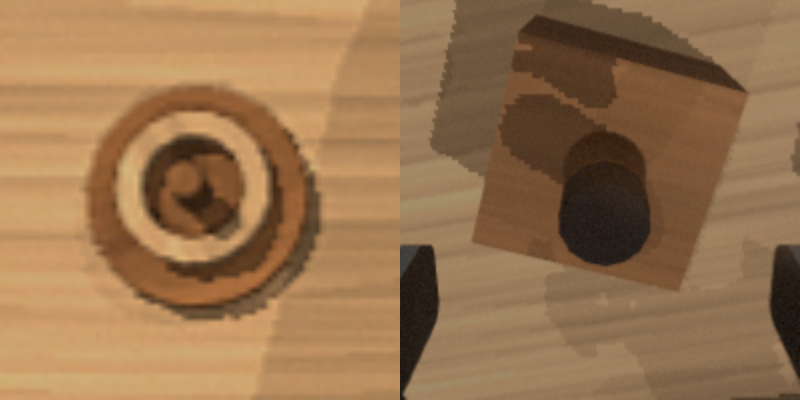

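The big ring lies flat round its peg. The cap is at panel pixel (605,218), wrist (322.5,239). I've used my views, so the remaining checks are numeric.

Run:
```python
from h import *
import pickle
s,t=pickle.load(open('w11.pkl','rb'))
st=get_state();M=R.from_rotvec(st['tcp_rot']).as_matrix()
f=lambda u,v,z:(lambda p:(p.round(1),(M.T@(p-st['ee_pos'])).round(1)))(px2w(s,[(220+u/2,130+v/2)],z)[0])
for a in[(205,218.5,109),(159,218,109),(250,218,109),(205,264,109)]:print(f(*a))
b=[(120,37),(347,92),(280,290),(72,241)];P=[f(u,v,60) for u,v in b];print('block',np.mean([p[0] for p in P],0),np.mean([p[1] for p in P],0))
```

```text
(array([ 603.6, -349.4,  109. ]), array([-0.8, -1.4, 24. ]))
(array([ 600.8, -363.6,  109. ]), array([ -0.6, -15.8,  24. ]))
(array([ 606. , -335.5,  109. ]), array([-0.7, 12.7, 24. ]))
(array([ 619.4, -352.4,  109. ]), array([-16.9,  -1.4,  24. ]))
block [ 606.475 -349.775   60.   ] [-3.725 -1.25  73.05 ]
```

```bash
python3 -m pendant '[-0.002,-0.0015,0.01,0,0, 0,0,0.02,0,0, 0,0,0.02,0,0, 0,0,0.01,0,0.2, 0,0,0,0,0.4, 0,0,0,0,0.45]' 40
python3 -m pendant '[0,0,0,0,0.55, 0,0,0,0,0.6, 0,0,0,0,0.7, 0,0,0,0,0.8, 0,0,0,0,0.8]' 40
```

```text
t: 25.65
ee_pos: [605.0, -351.2, 73.6]
tcp_rot: [0.288, 3.128, -0.0]
wrist_force: [0.5, -0.8, -0.3]
finger_gap: 47.3
t: 26.15
ee_pos: [605.7, -350.9, 74.8]
tcp_rot: [0.288, 3.126, 0.001]
wrist_force: [1.7, 3.5, 5.1]
finger_gap: 29.2
```

```bash
python3 -m pendant '[0,0.0005,0,0,0.8, 0,0,0,0,0.8, 0,0,-0.005,0,0.8, 0,0,-0.01,0,0.8]' 50
python3 -m pendant '[0,0,-0.01,0,0.8, 0,0,-0.01,0,0.8, 0,0,-0.01,0,0.8, 0,0,-0.01,0,0.8, 0,0,-0.01,0,0.8, 0,0,-0.005,0,0.8, 0,0,0,0,0.8]' 50
python3 -c "
from h import *
go(616.5,-102.5,150)"
```

```text
t: 26.55
ee_pos: [604.6, -350.4, 87.0]
tcp_rot: [-0.288, -3.127, -0.002]
wrist_force: [3.0, 2.1, -3.6]
finger_gap: 28.9
t: 27.25
ee_pos: [604.9, -352.0, 145.0]
tcp_rot: [0.29, 3.126, -0.003]
wrist_force: [-0.7, -0.4, -0.4]
finger_gap: 28.7
t 27.2 pos [ 604.9 -352.   145. ] jaw 79.4 tilt 0.15 q6 -0.34 gap 28.7 F [-0.7 -0.4 -0.4]
 shift now-yaw [ 34.5 247.4  -5.5] n40 6.2
```

```bash
python3 -m pendant '[0,0,-0.008,0,0.8, 0.0005,0.003,0,0,0.8, 0,0,0,0,0.8]' 50
python3 - <<'E'
from h import *
import pickle
s=snapshot('scene');pickle.dump(s,open('s12.pkl','wb'));st=get_state();print(st['ee_pos'],st['wrist_force'])
a=cv2.cvtColor(s['image'],cv2.COLOR_BGR2HSV)
# sample along expected bottle axis in the scene image, z from foot to grip
x,y=st['ee_pos'][:2]
for z in range(60,165,8):
    u=w2px(s,[[x,y,z]])[0].round().astype(int);print(z,u,s['image'][u[1],u[0]])
E
```

```text
t: 27.55
ee_pos: [604.8, -347.7, 151.3]
tcp_rot: [-0.289, -3.128, -0.0]
wrist_force: [-0.4, 0.3, -1.9]
finger_gap: 28.8
[ 604.69777009 -347.70533404  151.05163687] [ 0.54383373  0.22961991 -0.56390303]
60 [186 282] [12 29 59]
68 [185 280] [ 0 21 55]
76 [184 278] [ 9 27 57]
84 [183 276] [ 1 22 56]
92 [182 274] [ 0 22 55]
100 [181 272] [11 29 63]
108 [180 270] [ 9 29 60]
116 [179 268] [ 9 30 64]
124 [178 266] [12 33 66]
132 [177 264] [ 9 25 61]
140 [176 262] [ 4 36 78]
148 [175 260] [ 6 10  4]
156 [174 258] [10  6  5]
164 [173 256] [ 7  9 10]
```

No lateral force, and amber glass shows under the fingers: the bottle is free. Carrying it to the coaster.

```bash
python3 -m pendant '[0.0015,0.01,0,0,0.8, 0.0035,0.025,0,0,0.8, 0.0045,0.032,0,0,0.8, 0.0045,0.032,0,0,0.8, 0.0045,0.032,0,0,0.8, 0.0045,0.032,0,0,0.8, 0.0045,0.032,0,0,0.8, 0.0035,0.025,0,0,0.8, 0.0025,0.018,0,0,0.8, 0.001,0.006,0,0,0.8, 0,0,0,0,0.8, 0,0,0,0,0.8]' 50
python3 - <<'E'
from h import *
import pickle
t=snapshot('top');im=pickle.load(open('top.pkl','rb'))['image']
# coaster centre from the initial top picture, by texture-coloured mask (lower saturation/darker than table)
roi=im[140:186,334:380];hsv=cv2.cvtColor(roi,cv2.COLOR_BGR2HSV);g=cv2.GaussianBlur(cv2.cvtColor(roi,cv2.COLOR_BGR2GRAY),(3,3),0)
th,m=cv2.threshold(g,0,255,cv2.THRESH_BINARY_INV+cv2.THRESH_OTSU)
c=max(cv2.findContours(m,0,2)[0],key=cv2.contourArea);(x,y),r=cv2.minEnclosingCircle(c);mo=cv2.moments(c);print(x,y,r,cv2.contourArea(c))
t0=pickle.load(open('top.pkl','rb'))
print(px2w(t0,[(334+x+.0,140+y)],6),px2w(t0,[(334+mo['m10']/mo['m00'],140+mo['m01']/mo['m00'])],6))
w=pickle.load(open('w1.pkl','rb'));print('wrist',px2w(w,[(494.5,134)],6))
go(616.5,-102.5,80)
E
```

```text
t: 28.8
ee_pos: [615.6, -102.7, 151.3]
tcp_rot: [0.29, 3.128, -0.001]
wrist_force: [0.5, -0.2, -1.6]
finger_gap: 28.8
22.5 22.6200008392334 18.62681007385254 977.5
[[ 615.54388819 -101.97620102    6.        ]] [[ 615.24805172 -101.39656028    6.        ]]
wrist [[ 614.01974341 -103.71476484    6.        ]]
t 28.9 pos [ 615.5 -103.   151.2] jaw 79.4 tilt 0.03 q6 0.02 gap 28.8 F [ 0.2 -0.6 -0.7]
 shift now-yaw [-0.8  0.7 71.2] n40 1.8
```

```bash
python3 -m pendant '[0,0,0.01,0,0.8, 0,0,0.015,0,0.8, 0,0,0.015,0,0.8, 0,0,0.015,0,0.8, 0,0,0.01,0,0.8, 0,0,0.003,0,0.8, 0,0,0,0,0.8, 0,0,0,0,0.8]' 50
python3 -m pendant '[0,0,0.002,0,0.8, 0,0,0,0,0.8]' 50
python3 -m pendant '[0,0,0.0015,0,0.8, 0,0,0,0,0.8]' 50
```

```text
t: 29.65
ee_pos: [616.1, -102.1, 83.9]
tcp_rot: [0.289, 3.127, -0.0]
wrist_force: [0.3, -0.1, -0.3]
finger_gap: 29.2
t: 29.85
ee_pos: [615.9, -101.9, 81.8]
tcp_rot: [0.289, 3.127, -0.0]
wrist_force: [-0.0, 0.2, -1.3]
finger_gap: 28.7
t: 30.05
ee_pos: [615.6, -101.7, 79.8]
tcp_rot: [0.289, 3.128, 0.0]
wrist_force: [0.4, 0.7, -0.6]
finger_gap: 28.9
```

```bash
python3 -m pendant '[0,0,0.002,0,0.8, 0,0,0,0,0.8]' 50
python3 -m pendant '[0,0,0.001,0,0.8, 0,0,0,0,0.8]' 50
python3 -m pendant '[0,0,0.001,0,0.8, 0,0,0,0,0.8]' 50
```

```text
t: 30.25
ee_pos: [615.4, -101.8, 77.5]
tcp_rot: [-0.289, -3.128, -0.0]
wrist_force: [-0.3, 0.4, -1.1]
finger_gap: 28.8
t: 30.45
ee_pos: [615.5, -101.8, 76.6]
tcp_rot: [-0.289, -3.128, -0.0]
wrist_force: [0.7, -0.2, -0.8]
finger_gap: 28.8
t: 30.65
ee_pos: [615.7, -101.8, 75.9]
tcp_rot: [0.289, 3.128, -0.0]
wrist_force: [0.6, 0.1, -1.0]
finger_gap: 28.6
```

```bash
python3 -m pendant '[0,0,0.001,0,0.8, 0,0,0,0,0.8]' 50
python3 -m pendant '[0,0,0.001,0,0.8, 0,0,0,0,0.8]' 50
```

```text
t: 30.85
ee_pos: [615.9, -101.9, 75.8]
tcp_rot: [0.289, 3.127, -0.0]
wrist_force: [-1.1, -0.2, 4.5]
finger_gap: 29.1
t: 31.05
ee_pos: [616.2, -101.9, 75.7]
tcp_rot: [0.289, 3.126, -0.0]
wrist_force: [-1.9, 0.9, 9.1]
finger_gap: 29.0
```

Contact came at the predicted height, 75.8 mm. I'll ease off and release gently.

```bash
python3 -m pendant '[0,0,-0.001,0,0.8, 0,0,0,0,0.8, 0,0,0,0,0.6, 0,0,0,0,0.5, 0,0,0,0,0.4, 0,0,0,0,0.2, 0,0,0,0,0, 0,0,0,0,0]' 20
python3 -m pendant '[0,0,-0.01,0,0, 0,0,-0.02,0,0, 0,0,-0.03,0,0, 0,0,-0.03,0,0, 0,0,-0.03,0,0, 0.03,0,-0.01,0,0, 0.04,0,0,0,0, 0.04,0,0,0,0, 0.04,0,0,0,0, 0.03,0,0,0,0, 0,0,0,0,0, 0,0,0,0,0]' 20
python3 - <<'E'
from h import *
import pickle
t=snapshot('top');s=snapshot('scene');w=snapshot('wrist');pickle.dump((t,s,w),open('fin.pkl','wb'));go(0,0,0)
def dark(S,box):
    a,b,c,d=box;g=cv2.cvtColor(S['image'][b:d,a:c],cv2.COLOR_BGR2GRAY);n,l,St,C=cv2.connectedComponentsWithStats((g<40).astype(np.uint8))
    return [(St[i].tolist(),(C[i]+[a,b]).round(1).tolist()) for i in range(1,n) if St[i,4]>20]
for n,S,pz in(('top',t,0),('scene',s,0)):
    pr=w2px(S,[[616,-102,110],[616,-102,6]]);print(n,'exp cap,foot px',pr.round(1).tolist())
    u,v=pr[0].astype(int);D=dark(S,(u-30,v-25,u+30,v+25));print(D)
    for st,c in D: print(px2w(S,[c],110)[0].round(1))
t0=pickle.load(open('top.pkl','rb'));
d=cv2.absdiff(t['image'],t0['image']).max(2);print('cup diff',(d[140:180,140:182]>40).sum())
# rings
im=t['image'];hsv=cv2.cvtColor(im,cv2.COLOR_BGR2HSV)
m=cv2.inRange(hsv,(20,190,90),(32,255,255));m[:200]=0;m[260:]=0;m[:,:380]=0;m[:,440:]=0;ys,xs=np.nonzero(m);print('tee',len(xs),px2w(t,[((xs.min()+xs.max()+1)/2,(ys.min()+ys.max()+1)/2)],26))
E
```

```text
t: 31.85
ee_pos: [615.5, -101.8, 74.6]
tcp_rot: [-0.289, -3.128, 0.0]
wrist_force: [-0.3, 0.7, 0.2]
finger_gap: 85.3
t: 33.05
ee_pos: [439.0, -68.9, 206.1]
tcp_rot: [0.289, 3.125, -0.0]
wrist_force: [0.8, -0.4, -0.1]
finger_gap: 85.3
t 33.2 pos [440.  -69.1 205.3] jaw 79.4 tilt 0.09 q6 0.03 gap 85.2 F [-0.2 -0.8 -0.5]
 shift now-yaw [445.5 -12.7 204.6] n40 12.3
top exp cap,foot px [[361.6, 154.7], [356.5, 162.4]]
[([19, 19, 18, 21, 238], [358.6, 157.7])]
[609.7 -95.8 110. ]
scene exp cap,foot px [[300.4, 229.0], [302.3, 254.4]]
[([24, 21, 15, 29, 367], [301.2, 238.4])]
[ 637.3 -109.3  110. ]
cup diff 0Traceback (most recent call last):
  File "<stdin>", line 15, in <module>
    return umr_minimum(a, axis, None, out, keepdims, initial, where)
ValueError: zero-size array to reduction operation minimum which has no identity
```

Run:
```python
from h import *
import pickle
t,s,w=pickle.load(open('fin.pkl','rb'))
hsv=cv2.cvtColor(s['image'],cv2.COLOR_BGR2HSV)
for n,P,lo,hi in(('teether',(458,-226,26),(17,150,60),(32,255,255)),('small',(442,-17,26),(0,0,130),(180,70,255)),('big',(616,110,26),(10,30,140),(30,120,255))):
    u,v=w2px(s,[P])[0].round().astype(int)
    m=cv2.inRange(hsv[v-25:v+25,u-30:u+30],lo,hi);ys,xs=np.nonzero(m)
    print(n,(u,v),len(xs), len(xs) and px2w(s,[(np.mean([xs.min(),xs.max()])+u-30,np.mean([ys.min(),ys.max()])+v-25)],22)[0].round(1))
for z in(14,30,50,70,80,90,100,108):
    for n,S in(('s',s),('t',t)):
        u=w2px(S,[[616,-102,z]])[0].round().astype(int);print(z,n,u,S['image'][u[1],u[0]],end=' ')
    print()
print(get_state()['t'])
```

```text
teether (np.int64(225), np.int64(215)) 295 [ 458.1 -227.9   22. ]
small (np.int64(306), np.int64(180)) 93 [441.4 -18.1  22. ]
big (np.int64(387), np.int64(216)) 0 0
14 s [302 253] [16 30 55] 14 t [357 162] [ 8 15 23] 
30 s [302 249] [14 25 48] 30 t [358 161] [ 6 11 13] 
50 s [302 244] [10 27 58] 50 t [359 159] [30 24 24] 
70 s [301 239] [10 17 21] 70 t [359 158] [27 22 24] 
80 s [301 237] [3 9 9] 80 t [360 157] [21 20 21] 
90 s [301 234] [10  9  7] 90 t [361 156] [19 18 20] 
100 s [301 232] [13 10 18] 100 t [361 155] [22 22 25] 
108 s [300 230] [11  5  8] 108 t [361 155] [22 22 25] 
33.2
```

Run:
```python
from h import *
import pickle
t=pickle.load(open('fin.pkl','rb'))[0];b=pickle.load(open('w11.pkl','rb'))[1]
print('big ring area change px',(cv2.absdiff(t['image'],b['image']).max(2)[140:185,240:290]>60).sum())
print(sign_off())
```

```text
big ring area change px 0
the job is handed in; nothing more can be done
None
```

The job is done and handed in at about 33 s of robot time. The rings came off from the top down and each went onto its own base. The small ring and the big ring went on the small and big round bases, and the square teether on the square base, turned to line up with it. The bottle was then drawn straight up and stood on the cork coaster. I was careful to keep it upright throughout.

**Rings:** The pictures showed each one flat round its peg after release. Final measurements put the teether and small ring within about 2–3 mm of their peg positions. The big-ring area had not changed since its good picture.

**Bottle:** It touched down at the expected height. It was released at about (616, −102), within about 1 mm of the measured coaster centre (616, −102.5). Colours along its axis in the scene and top cameras fit an upright bottle.

**Cup:** The picture showed no change where it stands.

**Checks that failed or disagreed:**
- The automatic cap-centre check gave inconsistent positions, because the dark bottle body merged with the cap. I relied on the outline and axis colours instead.
- In the last top picture the teether was not found, presumably hidden by the arm, so I measured it from the scene camera.
- The colour check for the big ring found nothing in the scene picture, so I used the comparison with the earlier top picture.
- I had used all 16 picture views by then, so these final checks were numeric only.

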